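Take the slotted shelf out of the warming drawer

ROBOT

A 6-joint arm with a two-finger parallel gripper is mounted at the origin on the work surface. World frame = base frame: x ahead of the robot, y to its left, z up, the work surface at z = 0. Lengths are in m, angles in rad, forces in N, time in s.
With the tool pointing down it reaches from about 0.225 to 0.875 m from the base axis. Payload 3.4 kg.
Tool frame: the origin (TCP) lies at the very end of the fingers, on their centre line; the grasp point (between the pads) lies 19 mm behind it; z points along the fingers, y is the direction in which the jaws open and shut (so a half turn about z gives the same grasp; the last joint's range is limited). The gripper opens to 85 mm and grips with 20 to 120 N. Pads are 22 mm wide; open, the fingers measure 114 mm over their backs; the gripper's body (76 mm by 85 mm) begins 54 mm behind the grasp point. The pads swing forward as they close: fully open they stand 13 mm farther back than shut.
Start: joints at [0.981, 0.276, 1.505, -0, 1.361, -0.121], TCP at [0.26, 0.513, 0.231] pointing down, gripper open.
Joint ranges: [-2.89, 2.89], [-0.75, 2.08], [0.22, 2.7], [-1.18, 4.32], [0.11, 2.71], [-2.7, 2.7]. Speed limits (rad/s): [2.57, 2.57, 3.14, 3.14, 3.14, 3.14].

INTERFACE

Orientations are given as a unit quaternion [x, y, z, w].
In Python, from rig import telemetry, optics, sign_off gives the robot as it stands.
- The arm moves only by the tool arm_command, never from a script. Its argument "motion" is a list that holds one entry, the list of rows, each a list of 7 numbers: the shift along the tool's x, y, z in mm, then the turn, a rotation vector about the tool's x, y, z in rad, then the opening, from 0 (shut) to 1 (fully open). In form: [[[dx, dy, dz, rx, ry, rz, hand], ...]]. A call has 1 to 10 rows; each row is the pose to reach, as a shift and turn from the pose measured when the call began, along the tool's axes at that moment; what a row does not reach only later rows make up. A row lasts 1/10 s, in which the tool goes at most 50 mm and 8.59 degrees, less where a joint would pass 70% of its speed; a pose out of reach is approached as far as the arm can. A call with a gripper value outside its range is refused whole. The fingers move at their own pace and stop on an object; "newtons" is the grip in N (left out, the last holds). Time passes only in rows, so rows that repeat a pose let the fingers close. It gives the time, the measured TCP pose, the force and the opening at its end, in the units of the state.
- telemetry.state(): the state, without advancing time (a new reading comes with each control period).
- optics.camera(name): name is "scene" or "side" or "wrist"; returns the picture (480x640x3 uint8, red, green, blue); there is no depth.
- optics.camera_info(name): a dict with "intrinsics" (3x3 intrinsics, pixels), "rvec" (rotation vector, rad) and "tvec" (3), from world to camera coordinates, as OpenCV has them; the wrist camera has in their place "mount" (4x4, takes a point from camera to tool coordinates, whose origin is the TCP and whose axes are the flange's). Camera axes: x right, y down, z forward; pixel columns grow to the right and rows downward; lengths in m; the calibration is good to about 2 mm. A picture is of the moment at which its call begins: read the wrist's pose just before it. camera_info takes no time and is no camera call.
- sign_off(): hands the job in, once; it reports no verdict.
Trained networks look in the newest picture that a camera, given by its name, has taken for a name from the list of things; names that differ only in an ending like _2 or _b are one class to them, and where a whole thing is asked for, a point or a joint stands for the part that bears it (a point fixed in the world has none). Each returns a list of dicts, best first, with "p" (0 to 1); they miss things now and then, are a little off and sometimes report something else, mostly with a low value. They report only what shows in the picture. A call takes as long as a camera call.
- optics.trace(camera, query): "pixels" (480x640 bool, what is visible of it).
- optics.mark_of(camera, query): "position" ([x, y, z] in m, in world coordinates, good to about 4 mm: a listed point, or the origin of a listed thing).
The state is a dict: "time": time; "q": joint angles; "qvel": joint speeds; "joint_torque": joint torques, N m; "ee_pos": TCP position; "orientation": TCP orientation; "wrist_force": force on the tool from outside, world axes, zero at the start; "ft_torque": the same for the moment, N m; "opening": finger opening in m.
Only numpy, scipy, OpenCV 4.12 (cv2) and the standard library are available. Lean on these libraries where they do the work, as an engineer would, in place of code of your own. Each camera call takes 0.05 s, during which the arm holds its last target. There are 200 camera calls.

TASK

The slotted shelf of the warming drawer has to be washed: pull the drawer out to its stop, then swing both red turn buttons a quarter turn aside so that they clear the shelf. Lift the shelf out by its handle and set it down, without dropping it, lying flat with its handle up and wholly on the empty brown chopping board. Leave the drawer fully out and the buttons aside, and do not disturb the crockery and the jar around it.

Things in the scene. Friction and masses are not known exactly. Their poses are not given: they have to be found in the camera images.
- cabinet: grey table-top warming cabinet, fixed, 280 mm deep (x) x 266 wide (y) x 128 high, one full-width drawer. Origin: centre of its footprint, on the table. Its +y is the drawer's left-right direction; the drawer opens along its -x. A white sauce bowl stands on its top, towards the rear.
- drawer (a joint): travel of the steel-fronted drawer in m: 0 shut (as it starts), 0.19 at its stop; it stays where it is left and takes 5 to 8 N to move. The drawer front is 262 mm wide, its upper edge 114 mm over the table. All heights here are over the table. When it is out, aluminium rims 75 mm high surround the shelf.
- drawer_handle (a point): middle of the drawer's black bar handle: bar of 12 x 12 mm section, 110 mm long along the cabinet's y, its centre 96 mm high and 46 mm before the drawer's front face; 10 mm wide stays join it to the front 50 mm either side of the middle, and between them the gap behind the bar is 40 mm. Moves with the drawer. Axes parallel to the cabinet's.
- button_left (a joint): angle in rad of the red turn button on the drawer's +y rim: 0 with its nose across the shelf's edge, positive counter-clockwise seen from above, stops at -1.57 and +1.57. It starts within 0.2 of 0, stays where it is left (0.06 N m friction), may be turned either way, and clears the shelf beyond 1.2 either way.
- left_grip (a point): on the pivot axis of the left turn button, 100 mm high, in the middle of its upright grip fin (40 mm long, 10 thick, from 83 to 111 mm high, centred on the pivot). x points along the fin and the nose (at angle 0: along the cabinet's -y); the nose is a flat 12 mm wide bar that reaches 36 mm from the pivot, 77 to 83 mm high, and overlaps the shelf by about 15 mm. The point lies 96 mm to the +y side of the shelf's middle.
- button_right (a joint): the same for the turn button on the drawer's -y rim.
- right_grip (a point): the same for the right turn button, 96 mm to the -y side of the shelf's middle; its nose points along the cabinet's +y at angle 0.
- shelf: loose slotted steel shelf, 150 x 150 x 6 mm, 0.25 to 0.5 kg, with a blue bar handle over its middle. Origin: centre of its underside. It lies in a recess of the drawer (2 mm clearance all round, underside 67 mm high, top 2 mm below the rims), its axes parallel to the cabinet's, its middle 28 mm before the cabinet's middle with the drawer shut and 218 mm before it with the drawer out.
- shelf_handle (a point): middle of the shelf's handle bar (80 mm long along the shelf's x, 12 x 12 mm section), on the shelf's centre line, 34 mm above its underside; 22 mm of air under the bar.
- board: loose brown wooden chopping board, 270 (x) x 220 (y) x 18 mm, 1.2 kg, empty. Origin: centre of its underside, on the table.
- clay_pot: terracotta pot with lid, 160 mm wide, 130 high. Bystander. Origin: as of all bystanders below, centre of its underside.
- mug: blue mug, 80 mm wide, 90 high. Bystander.
- jar: amber jar with green cap, 72 mm wide, 110 high. Bystander.
- sauce_bowl: white bowl, 90 mm wide, 40 high, on the cabinet's top. Bystander.

How it is judged:
On the way, in this order (a step that is already met when the one before it is completed fails the run):
1. the drawer is pulled out to its stop (within 8 mm) (value of joint drawer above 0.182 m), for 0.2 s.
2. with the drawer out, both turn buttons are turned more than 1.2 rad aside (value of joint drawer above 0.175 m and (value of joint button_left above 1.2 rad or value of joint button_left below -1.2 rad) and (value of joint button_right above 1.2 rad or value of joint button_right below -1.2 rad)), for 0.2 s.
3. the shelf is lifted clear of the drawer's rims (height (world z) of shelf above 0.085 m), for 0.2 s.
At the end, for the whole second after the job is handed in: The shelf lies released, at rest, flat (0.06 rad), handle up on the board (which lies on the table), its middle within 80 mm along and 55 mm across of the board's middle; the drawer is within 15 mm of its stop and both buttons are over 1.15 rad aside (x of shelf in the frame of board between -0.08 and 0.08 m and y of shelf in the frame of board between -0.055 and 0.055 m and z of shelf in the frame of board between 0.012 and 0.024 m and angle between shelf's own z axis and vertical below 0.06 rad and linear speed of shelf below 0.02 m/s and height (world z) of board below 0.006 m and value of joint drawer above 0.175 m and (value of joint button_left above 1.15 rad or value of joint button_left below -1.15 rad) and (value of joint button_right above 1.15 rad or value of joint button_right below -1.15 rad)); the robot touches nothing.
It fails at once if a bystander (pot, mug, jar, sauce bowl) is moved more than 40 mm (distance of any of clay_pot, mug, jar, sauce_bowl from where it was at the start of the episode above 0.04 m).
It fails at once if the shelf is dropped (falls faster than 0.8 m/s out of the fingers) (linear speed of shelf above 0.8 m/s and contact force between shelf and the fingers below 0.1 N).
It also fails if it takes over 69 s, if anything falls off the work surface, if the arm or the gripper's body presses on something with over 40 N, if the wrist force passes 120 N, or if a joint passes its speed limit or range.

## Working session

There is one attempt and no reset: what is moved stays moved. The work goes in short steps, Python scripts to look and compute and a tool call to move; the robot and the scene stay as the last step left them, time stands still between calls to the robot, and variables do not carry over. Pictures are saved under pics/ and viewed, about 8 in all and at most 12, crops included, and the job is handed in when it is done.

Besides the shell and the picture viewer there is one more tool, called after ">>>" as name([rows], argument=value, ...), one row to a line, values as JSON. arm_command: Moves the arm, as the interface text tells. Its arguments: {"type":"object","properties":{"motion":{"type":"array"},"newtons":{"type":"number"}},"required":["motion"]}

```bash
ls; mkdir -p pics; python3 - <<'E'
from rig import telemetry, optics
import cv2, numpy as np
s=telemetry.state(); print({k:np.round(v,3).tolist() for k,v in s.items()})
for c in ("scene","side"):
    im=optics.camera(c); cv2.imwrite(f"pics/{c}0.png",im[:,:,::-1])
    for n in ("cabinet","drawer_handle","left_grip","right_grip","shelf","shelf_handle","board","clay_pot","mug","jar","sauce_bowl"):
        r=optics.mark_of(c,n); print(c,n,[(np.round(d["position"],3).tolist(),round(d["p"],2)) for d in r[:2]])
print(telemetry.state()["time"], optics.camera_info("wrist")["mount"])
E
```

```text
pics
{'time': 0.0, 'q': [0.981, 0.277, 1.506, 0.0, 1.361, -0.121], 'qvel': [-0.0, -0.001, 0.002, 0.0, -0.0, -0.002], 'joint_torque': [-0.001, -41.678, -24.58, -0.001, 0.011, -0.0], 'ee_pos': [0.259, 0.513, 0.23], 'orientation': [0.232, 0.973, -0.001, -0.0], 'wrist_force': [-0.453, 0.233, -0.227], 'ft_torque': [0.014, 0.008, -0.026], 'opening': 0.086}
scene cabinet [([0.6, 0.394, -0.004], 0.69)]
scene drawer_handle [([0.533, 0.213, 0.093], 0.83)]
scene left_grip []
scene right_grip []
scene shelf []
scene shelf_handle []
scene board [([0.436, -0.371, 0.0], 0.81), ([0.6, 0.465, 0.126], 0.18)]
scene clay_pot [([0.753, -0.17, 0.0], 0.81)]
scene mug [([0.714, -0.339, -0.002], 0.79), ([0.752, -0.166, -0.001], 0.22)]
scene jar [([0.79, 0.006, -0.003], 0.68)]
scene sauce_bowl [([0.604, 0.465, 0.125], 0.92)]
side cabinet [([0.605, 0.389, -0.007], 0.8), ([0.76, -0.161, -0.001], 0.57)]
side drawer_handle [([0.536, 0.213, 0.096], 0.94)]
side left_grip []
side right_grip []
side shelf [([0.592, 0.362, 0.064], 0.44)]
side shelf_handle [([0.592, 0.36, 0.102], 0.43)]
side board [([0.432, -0.369, -0.001], 0.82)]
side clay_pot [([0.757, -0.163, 0.001], 0.69), ([0.54, 0.211, 0.097], 0.54)]
side mug [([0.708, -0.332, -0.002], 0.86)]
side jar [([0.797, 0.005, -0.007], 0.6), ([0.598, 0.466, 0.132], 0.42)]
side sauce_bowl [([0.6, 0.469, 0.13], 0.74)]
1.2 [[-6.12211648e-04 -9.50472483e-01 -3.10808116e-01  8.03341804e-02]
 [ 9.99999581e-01 -3.70350518e-04 -8.37183464e-04  6.05320147e-04]
 [ 6.80611898e-04 -3.10808498e-01  9.50472311e-01 -1.42530679e-01]
 [ 0.00000000e+00  0.00000000e+00  0.00000000e+00  1.00000000e+00]]
```

View pics/scene0.png

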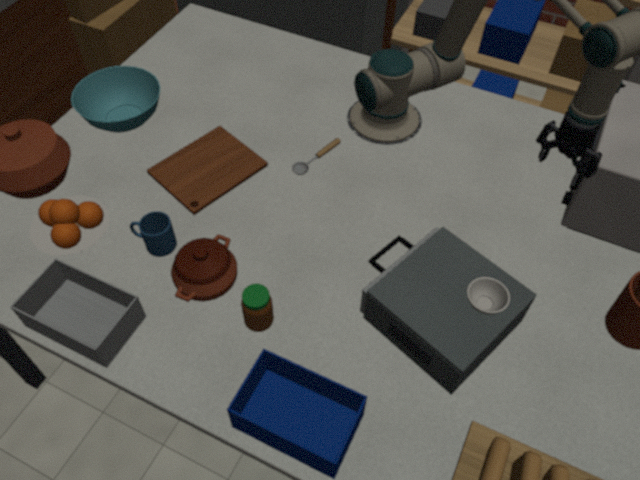

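```bash
cat > h.py <<'E'
from rig import telemetry, optics
import cv2, numpy as np
from scipy.spatial.transform import Rotation as R
def cam(c):
    i=optics.camera_info(c); K=np.array(i["intrinsics"]); return K,cv2.Rodrigues(np.array(i["rvec"]))[0],np.array(i["tvec"]).ravel()
def plane(c,px,z):
    K,Rm,t=cam(c); C=-Rm.T@t
    d=(np.linalg.inv(K)@np.c_[px,np.ones(len(px))].T).T@Rm
    return C+d*((z-C[2])/d[:,2])[:,None]
def mask(c,q):
    r=optics.trace(c,q); return r[0]["pixels"].astype(np.uint8) if r else None
def topquad(c,q,z):  # rectangle of the mask projected on plane z
    m=mask(c,q); cn=max(cv2.findContours(m,cv2.RETR_EXTERNAL,cv2.CHAIN_APPROX_NONE)[0],key=len)[:,0]
    return cv2.minAreaRect(plane(c,cn,z)[:,:2].astype(np.float32)*1000)
E
python3 - <<'E'
from h import *
for c in ("scene","side"):
    optics.camera(c); print(c,topquad(c,"board",.014),topquad(c,"drawer_handle",.102))
E
```

```text
scene ((433.54376220703125, -367.59197998046875), (232.4946746826172, 279.7889709472656), 70.51777648925781) ((568.5608520507812, 232.64048767089844), (73.6141357421875, 303.0604248046875), 76.54557800292969)
side ((429.29180908203125, -371.6812744140625), (227.31787109375, 271.2110900878906), 71.11788177490234) ((538.4075927734375, 217.66839599609375), (150.87701416015625, 260.43505859375), 70.87702178955078)
```

```bash
cat >> h.py <<'E'
def go(p,ytool_deg,s=None):
    """tool-frame delta for tool-down pose with tool y at given world yaw (deg)"""
    s=s or telemetry.state(); R0=R.from_quat(s["orientation"])
    a=np.deg2rad(ytool_deg); y=np.array([np.cos(a),np.sin(a),0]); z=np.array([0,0,-1.]); x=np.cross(y,z)
    Rt=R.from_matrix(np.c_[x,y,z]); alt=R.from_matrix(np.c_[-x,-y,z])
    d=R0.inv().apply(np.array(p)-s["ee_pos"])*1000
    rv=(R0.inv()*Rt).as_rotvec(); rv2=(R0.inv()*alt).as_rotvec()
    print("d mm",np.round(d,1),"rv",np.round(rv,3),"alt",np.round(rv2,3),"q",np.round(s["q"],2),"tcp",np.round(s["ee_pos"],4),"open",round(s["opening"],4),"F",np.round(s["wrist_force"],1),"t",round(s["time"],2))
E
python3 - <<'E'
from h import *
c="scene"; optics.camera(c)
m=mask(c,"cabinet"); print(m.sum())
q=plane(c,np.array([[443,229],[534,295],[454,375],[365,293]],float),.128); print(q[:,:2].round(3))
for a,b in((0,1),(3,2),(0,3),(1,2)):
    v=(q[b]-q[a])[:2]; print(np.hypot(*v).round(3),np.rad2deg(np.arctan2(v[1],v[0])).round(1))
go([.535,.213,.19],69.7)
E
```

```text
16006
[[0.445 0.319]
 [0.532 0.559]
 [0.791 0.46 ]
 [0.693 0.224]]
0.255 70.0
0.256 67.4
0.266 -21.0
0.277 -20.8
d mm [-381.  -143.3   41.3] rv [ 0.     0.    -0.114] alt [ 0.    -0.     3.027] q [ 0.98  0.28  1.5  -0.    1.36 -0.12] tcp [0.2598 0.513  0.2313] open 0.0858 F [ 0.5 -1.   0.2] t 1.6
```

>>> arm_command([
  [[-381, -143, 30, 0, 0, -0.12, 0.45], [-381, -143, 30, 0, 0, -0.12, 0.45], [-381, -143, 30, 0, 0, -0.12, 0.45], [-381, -143, 30, 0, 0, -0.12, 0.45], [-381, -143, 30, 0, 0, -0.12, 0.45], [-381, -143, 30, 0, 0, -0.12, 0.45], [-381, -143, 30, 0, 0, -0.12, 0.45], [-381, -143, 30, 0, 0, -0.12, 0.45], [-381, -143, 30, 0, 0, -0.12, 0.45], [-381, -143, 30, 0, 0, -0.12, 0.45]],
])

```text
time: 2.6
ee_pos: [0.536, 0.2119, 0.2008]
orientation: [0.175, 0.985, -0.0, -0.0]
wrist_force: [0.2, 0.2, 0.1]
opening: 0.0382
```

```bash
cat >> h.py <<'E'
def wplane(px,z,s):
    i=optics.camera_info("wrist"); K=np.array(i["intrinsics"]); M=np.array(i["mount"])
    T=np.eye(4); T[:3,:3]=R.from_quat(s["orientation"]).as_matrix(); T[:3,3]=s["ee_pos"]; W=T@M
    d=(np.linalg.inv(K)@np.c_[px,np.ones(len(px))].T).T@W[:3,:3].T; C=W[:3,3]
    return C+d*((z-C[2])/d[:,2])[:,None]
def wshot(name,qs):
    s=telemetry.state(); im=optics.camera("wrist"); cv2.imwrite(f"pics/{name}.png",im[:,:,::-1])
    for q in qs:
        print(q,[(np.round(d["position"],4).tolist(),round(d["p"],2)) for d in optics.mark_of("wrist",q)[:2]])
    return s
E
python3 - <<'E'
from h import *
s=wshot("w1",["drawer_handle","cabinet"])
go([.535,.213,.077],69.3)
E
```

```text
drawer_handle [([0.5411, 0.212, 0.0969], 0.95)]
cabinet [([0.6031, 0.3907, 0.0049], 0.79)]
d mm [ -1.5  -1.  124.4] rv [ 0.    -0.001  0.014] alt [ 2.000e-03  1.000e-03 -3.128e+00] q [ 0.26  0.29  1.55  0.    1.29 -0.96] tcp [0.534  0.2144 0.2014] open 0.0388 F [-0.3  1.1  0.4] t 2.75
```

View pics/w1.png

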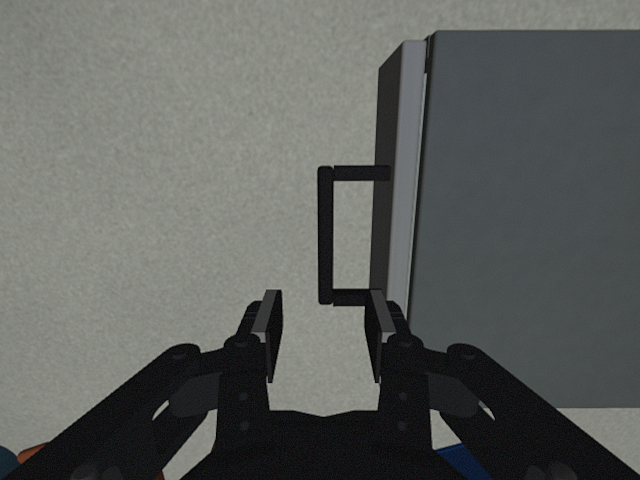

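```bash
python3 - <<'E'
from h import *
s=telemetry.state()
q=wplane(np.array([[325,167],[325.5,303]],float),.102,s)[:,:2]; v=q[0]-q[1]
print(q.round(4),q.mean(0),np.hypot(*v),np.rad2deg(np.arctan2(v[1],v[0])))
q2=wplane(np.array([[436,31],[409,320]],float),.128,s)[:,:2];v=q2[0]-q2[1];print(np.rad2deg(np.arctan2(v[1],v[0])))
q2=wplane(np.array([[403,42],[386,303]],float),.114,s)[:,:2];v=q2[0]-q2[1];print(np.rad2deg(np.arctan2(v[1],v[0])))
go([*q.mean(0),.077],69.3)
E
```

```text
[[0.4836 0.2346]
 [0.5844 0.1986]] [0.53397759 0.21664223] 0.10706843285332078 160.35360488414616
159.84586075232227
160.00441381347846
d mm [  0.7   2.  124.4] rv [ 0.    -0.001  0.014] alt [ 2.000e-03  1.000e-03 -3.128e+00] q [ 0.26  0.29  1.55  0.    1.29 -0.96] tcp [0.534  0.2144 0.2014] open 0.0388 F [-0.3  1.1  0.4] t 2.75
```

>>> arm_command([
  [[0, 1, 45, 0, 0, 0, 0.45], [0, 1, 90, 0, 0, 0, 0.45], [0, 1, 122, 0, 0, 0, 0.45], [0, 1, 122, 0, 0, 0, 0.45], [0, 1, 122, 0, 0, 0, 0], [0, 1, 122, 0, 0, 0, 0], [0, 1, 122, 0, 0, 0, 0], [0, 1, 122, 0, 0, 0, 0]],
], newtons=50)

```text
time: 3.55
ee_pos: [0.534, 0.214, 0.0814]
orientation: [0.172, 0.985, -0.001, 0.0]
wrist_force: [-1.0, -5.2, -1.0]
opening: 0.0107
```

>>> arm_command([
  [[0, -20, 0, 0, 0, 0, 0], [0, -45, 0, 0, 0, 0, 0], [0, -70, 0, 0, 0, 0, 0], [0, -95, 0, 0, 0, 0, 0], [0, -120, 0, 0, 0, 0, 0], [0, -145, 0, 0, 0, 0, 0], [0, -165, 0, 0, 0, 0, 0], [0, -180, 0, 0, 0, 0, 0], [0, -188, 0, 0, 0, 0, 0], [0, -192, 0, 0, 0, 0, 0]],
])

```text
time: 4.55
ee_pos: [0.4687, 0.0354, 0.0814]
orientation: [0.174, 0.985, 0.002, 0.0]
wrist_force: [5.0, 16.4, -22.7]
opening: 0.011
```

```bash
python3 - <<'E'
from h import *
go([.534,.214,.0814],70)
E
```

```text
d mm [ -0.2 190.1   0.6] rv [ 0.003 -0.    -0.001] alt [-1.000e-03 -5.000e-03  3.141e+00] q [-0.08  0.26  1.95  0.    0.93 -1.3 ] tcp [0.4687 0.0354 0.0814] open 0.011 F [  5.   16.4 -22.7] t 4.55
```

>>> arm_command([
  [[0, 1, 0, 0, 0, 0, 0], [0, 1, 0, 0, 0, 0, 0.45], [0, 1, 0, 0, 0, 0, 0.45], [0, 1, 0, 0, 0, 0, 0.45], [0, 1, -30, 0, 0, 0, 0.45], [0, 1, -75, 0, 0, 0, 0.5], [0, 30, -120, 0, 0, 0, 0.5], [0, 80, -150, 0, 0, 0, 0.5], [0, 130, -170, 0, 0, 0, 0.5], [0, 158, -170, 0, 0, 0, 0.5]],
])

```text
time: 5.55
ee_pos: [0.5249, 0.1855, 0.2566]
orientation: [0.174, 0.985, 0.003, 0.004]
wrist_force: [1.2, -0.8, 0.1]
opening: 0.0427
```

```bash
python3 - <<'E'
from h import *
s=wshot("w2",["left_grip","right_grip","shelf","shelf_handle","drawer_handle"])
go([.523,.184,.25],70)
E
```

```text
left_grip [([0.4319, 0.2161, 0.1013], 0.95)]
right_grip [([0.6156, 0.1506, 0.0994], 0.82)]
shelf [([0.5258, 0.185, 0.0659], 0.77)]
shelf_handle [([0.5289, 0.1881, 0.1], 0.96), ([0.7171, -0.3271, -0.0006], 0.58)]
drawer_handle [([0.4745, 0.0333, 0.0972], 0.68)]
d mm [-0.4  1.6  2. ] rv [ 0.002 -0.001 -0.001] alt [-1.000e-03 -3.000e-03  3.141e+00] q [ 0.21  0.23  1.52  0.    1.39 -1.01] tcp [0.5221 0.1826 0.252 ] open 0.0427 F [0.3 0.3 0. ] t 5.85
```

View pics/w2.png

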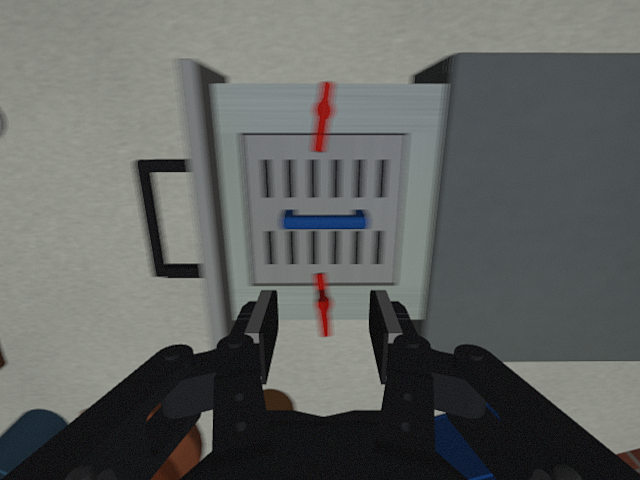

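```bash
python3 - <<'E'
from h import *
s=wshot("w3",["left_grip","right_grip","shelf_handle"])
im=cv2.imread("pics/w3.png"); hsv=cv2.cvtColor(im,cv2.COLOR_BGR2HSV)
m=((hsv[...,0]<8)|(hsv[...,0]>172))&(hsv[...,1]>170)&(hsv[...,2]>70); m=m.astype(np.uint8)
n,l,st,ce=cv2.connectedComponentsWithStats(m)
for i in range(1,n):
    if st[i,4]>150 and st[i,1]<345:
        p=np.argwhere(l==i)[:,::-1].astype(float); q=wplane(p,.098,s)[:,:2]
        e=cv2.fitLine(q.astype(np.float32),cv2.DIST_L2,0,1e-4,1e-4).ravel(); print(st[i],ce[i].round(),np.rad2deg(np.arctan2(e[1],e[0]))%180)
b=wplane(np.array([[287,220],[365,221]],float),.106,s); v=b[1]-b[0]; print(b.mean(0),np.hypot(*v[:2]),np.rad2deg(np.arctan2(v[1],v[0])))
go([.433,.2165,.12],70)
E
```

```text
left_grip [([0.4351, 0.2166, 0.1035], 0.65)]
right_grip [([0.6194, 0.1478, 0.1016], 0.94)]
shelf_handle [([0.526, 0.186, 0.0987], 0.75), ([0.5263, 0.1845, 0.0653], 0.33)]
[314  85  21  71 936] [324. 120.] 151.3407
[316 278  17  64 666] [324. 309.] 164.91125
[0.52034207 0.1867096  0.106     ] 0.06864974967515759 69.1313343198245
d mm [ 95.6   1.  132. ] rv [ 0.003 -0.001 -0.002] alt [-1.000e-03 -4.000e-03  3.139e+00] q [ 0.21  0.23  1.52  0.    1.39 -1.01] tcp [0.5224 0.1823 0.2519] open 0.0431 F [-0.1  0.5  0.3] t 6.05
```

>>> arm_command([
  [[48, 1, 45, 0, 0, 0.1, 0.45], [94, 1, 90, 0, 0, 0.15, 0.45], [94, 1, 125, 0, 0, 0.15, 0.45], [94, 1, 150, 0, 0, 0.15, 0.45], [94, 1, 165, 0, 0, 0.15, 0.45], [94, 1, 165, 0, 0, 0.15, 0.45], [94, 1, 165, 0, 0, 0.15, 0], [94, 1, 165, 0, 0, 0.15, 0], [94, 1, 165, 0, 0, 0.15, 0], [94, 1, 165, 0, 0, 0.15, 0]],
], newtons=30)

```text
time: 7.05
ee_pos: [0.4359, 0.2162, 0.0883]
orientation: [0.248, 0.969, 0.002, 0.001]
wrist_force: [0.2, -0.5, 3.9]
opening: 0.0096
```

>>> arm_command([
  [[0, 0, 0, 0, 0, 0.15, 0], [0, 0, 0, 0, 0, 0.3, 0], [0, 0, 0, 0, 0, 0.45, 0], [0, 0, 0, 0, 0, 0.6, 0], [0, 0, 0, 0, 0, 0.75, 0], [0, 0, 0, 0, 0, 0.9, 0], [0, 0, 0, 0, 0, 1.05, 0], [0, 0, 0, 0, 0, 1.2, 0], [0, 0, 0, 0, 0, 1.33, 0], [0, 0, 0, 0, 0, 1.37, 0]],
])

```text
time: 8.05
ee_pos: [0.4366, 0.2164, 0.0884]
orientation: [0.806, 0.592, 0.003, -0.0]
wrist_force: [1.8, 0.6, -2.7]
opening: 0.0093
```

>>> arm_command([
  [[0, 0, 0, 0, 0, 0, 0.45], [0, 0, 0, 0, 0, 0, 0.45], [0, 0, 0, 0, 0, 0, 0.45], [0, 0, -40, 0, 0, 0, 0.45], [0, 0, -85, 0, 0, 0, 0.45], [0, 0, -120, 0, 0, -0.15, 0.45], [0, 50, -130, 0, 0, -0.3, 0.45], [0, 100, -130, 0, 0, -0.45, 0.45], [0, 150, -130, 0, 0, -0.6, 0.45], [0, 192, -130, 0, 0, -0.75, 0.45]],
])

```text
time: 9.05
ee_pos: [0.6213, 0.1576, 0.2194]
orientation: [0.53, 0.848, 0.003, 0.002]
wrist_force: [-0.5, 0.3, 0.4]
opening: 0.0386
```

```bash
python3 - <<'E'
from h import *
go([.616,.150,.18],75)
E
```

```text
d mm [-4.5 -8.4 39.4] rv [ 0.007  0.002 -0.856] alt [ 0.003 -0.009  2.285] q [ 0.14  0.38  1.38  0.    1.38 -0.32] tcp [0.6213 0.1576 0.2194] open 0.0386 F [-0.5  0.3  0.4] t 9.05
```

>>> arm_command([
  [[-4, -8, 20, 0, 0, -0.15, 0.45], [-4, -8, 20, 0, 0, -0.3, 0.45], [-4, -8, 20, 0, 0, -0.45, 0.45], [-4, -8, 20, 0, 0, -0.6, 0.45], [-4, -8, 20, 0, 0, -0.75, 0.45], [-4, -8, 20, 0, 0, -0.856, 0.45], [-4, -8, 20, 0, 0, -0.856, 0.45], [-4, -8, 20, 0, 0, -0.856, 0.45]],
])

```text
time: 9.85
ee_pos: [0.6159, 0.1505, 0.1993]
orientation: [0.132, 0.991, 0.002, 0.003]
wrist_force: [-0.8, 0.5, 0.1]
opening: 0.0384
```

```bash
python3 - <<'E'
from h import *
s=wshot("w4",["left_grip","right_grip","shelf_handle"])
go([.6167,.1506,.087],75)
E
```

```text
left_grip []
right_grip [([0.6183, 0.1499, 0.1054], 0.67)]
shelf_handle [([0.5257, 0.1831, 0.0965], 0.82)]
d mm [-1.000e-01 -3.000e-01  1.124e+02] rv [ 0.006  0.005 -0.001] alt [ 0.008 -0.009  3.14 ] q [ 0.13  0.38  1.43  0.    1.33 -1.18] tcp [0.616  0.1505 0.1994] open 0.0386 F [ 0.7 -0.5  0.3] t 10.05
```

View pics/w4.png

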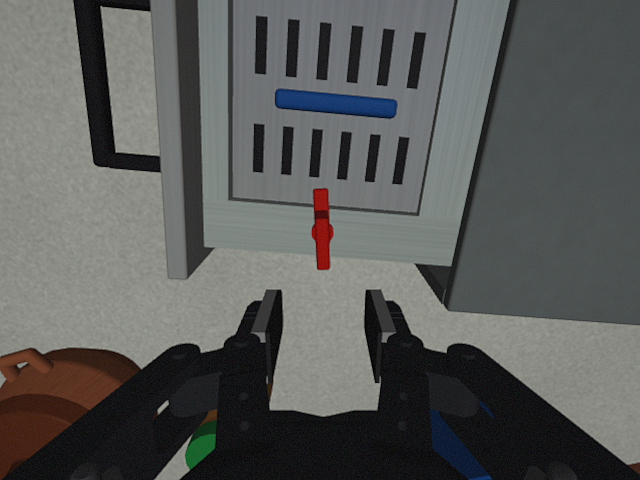

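>>> arm_command([
  [[0, 0, 45, 0, 0, 0, 0.45], [0, 0, 85, 0, 0, 0, 0.45], [0, 0, 111, 0, 0, 0, 0.45], [0, 0, 111, 0, 0, 0, 0.45], [0, 0, 111, 0, 0, 0, 0], [0, 0, 111, 0, 0, 0, 0], [0, 0, 111, 0, 0, 0, 0], [0, 0, 111, 0, 0, 0, 0]],
])

```text
time: 10.85
ee_pos: [0.6181, 0.1508, 0.0904]
orientation: [0.131, 0.991, 0.003, 0.005]
wrist_force: [0.8, -1.4, 3.5]
opening: 0.0092
```

>>> arm_command([
  [[0, 0, 0, 0, 0, 0.15, 0], [0, 0, 0, 0, 0, 0.3, 0], [0, 0, 0, 0, 0, 0.45, 0], [0, 0, 0, 0, 0, 0.6, 0], [0, 0, 0, 0, 0, 0.75, 0], [0, 0, 0, 0, 0, 0.9, 0], [0, 0, 0, 0, 0, 1.05, 0], [0, 0, 0, 0, 0, 1.2, 0], [0, 0, 0, 0, 0, 1.35, 0], [0, 0, 0, 0, 0, 1.5, 0]],
])

```text
time: 11.85
ee_pos: [0.6171, 0.15, 0.0905]
orientation: [0.773, 0.634, 0.004, 0.002]
wrist_force: [-0.5, -1.8, -2.1]
opening: 0.0092
```

>>> arm_command([
  [[0, 0, 0, 0, 0, 0.08, 0], [0, 0, 0, 0, 0, 0.08, 0], [0, 0, 0, 0, 0, 0.06, 0.45], [0, 0, 0, 0, 0, 0.06, 0.45], [0, 0, 0, 0, 0, 0.06, 0.45], [0, 0, -40, 0, 0, 0.06, 0.45], [0, 0, -85, 0, 0, 0, 0.45], [0, 0, -125, 0, 0, 0, 0.45], [0, -50, -140, 0, 0, 0, 0.45], [0, -96, -140, 0, 0, 0, 0.45]],
])

```text
time: 12.85
ee_pos: [0.5235, 0.1689, 0.233]
orientation: [0.774, 0.634, 0.007, 0.003]
wrist_force: [-0.4, 0.7, -0.3]
opening: 0.0387
```

```bash
python3 - <<'E'
from h import *
s=wshot("w5",["left_grip","right_grip","shelf_handle","shelf"])
go([.526,.1835,.083],-20)
E
```

```text
left_grip [([0.4336, 0.2152, 0.1037], 0.95)]
right_grip [([0.6168, 0.1501, 0.1049], 0.56)]
shelf_handle [([0.5266, 0.1862, 0.0971], 0.77)]
shelf [([0.5274, 0.1847, 0.0669], 0.85)]
d mm [ 14.6  -0.6 147.5] rv [ 0.009 -0.005  0.152] alt [ 0.008  0.014 -2.989] q [0.19 0.23 1.57 0.   1.33 0.38] tcp [0.5222 0.1687 0.2304] open 0.0385 F [ 1.1 -0.3  0.1] t 13.1
```

View pics/w5.png

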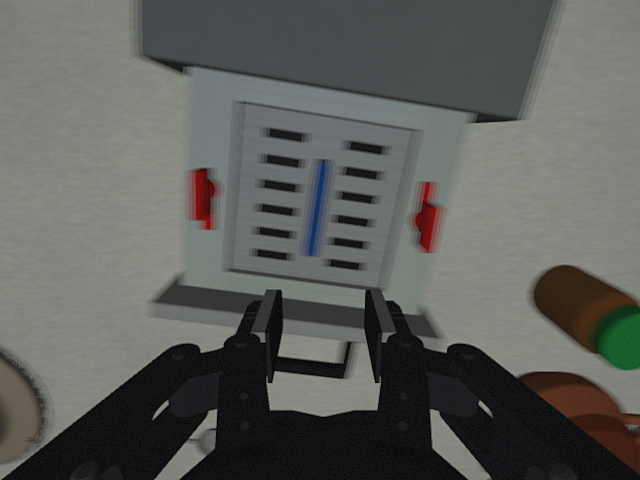

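>>> arm_command([
  [[10, 0, 30, 0.009, -0.005, 0.1, 0.45], [16, 0, 70, 0.009, -0.005, 0.152, 0.45], [16, 0, 110, 0.009, -0.005, 0.152, 0.45], [16, 0, 135, 0.009, -0.005, 0.152, 0.45], [16, 0, 148, 0.009, -0.005, 0.152, 0.45], [16, 0, 148, 0.009, -0.005, 0.152, 0.45], [16, 0, 148, 0.009, -0.005, 0.152, 0], [16, 0, 148, 0.009, -0.005, 0.152, 0], [16, 0, 148, 0.009, -0.005, 0.152, 0], [16, 0, 148, 0.009, -0.005, 0.152, 0]],
], newtons=80)

```text
time: 14.1
ee_pos: [0.5283, 0.185, 0.0842]
orientation: [0.819, 0.574, 0.002, 0.001]
wrist_force: [-0.4, 0.3, 5.0]
opening: 0.0103
```

>>> arm_command([
  [[0, 0, -4, 0, 0, 0, 0], [0, 0, -10, 0, 0, 0, 0], [0, 0, -20, 0, 0, 0, 0], [0, 0, -32, 0, 0, 0, 0], [0, 0, -46, 0, 0, 0, 0], [0, 0, -62, 0, 0, 0, 0], [0, 0, -78, 0, 0, 0, 0], [0, 0, -92, 0, 0, 0, 0], [0, 0, -100, 0, 0, 0, 0], [0, 0, -100, 0, 0, 0, 0]],
])

```text
time: 15.1
ee_pos: [0.5287, 0.1851, 0.1859]
orientation: [0.819, 0.574, 0.004, 0.001]
wrist_force: [0.9, -0.5, -4.8]
opening: 0.0105
```

```bash
python3 - <<'E'
from h import *
im=optics.camera("scene"); cv2.imwrite("pics/s6.png",im[:,:,::-1])
for n in("shelf","left_grip","right_grip","board","drawer_handle"): print(n,[(np.round(d["position"],3).tolist(),round(d["p"],2)) for d in optics.mark_of("scene",n)[:1]])
go([.432,-.370,.185],-19.3)
E
```

```text
shelf [([0.532, 0.185, 0.169], 0.55)]
left_grip []
right_grip [([0.617, 0.148, 0.096], 0.75)]
board [([0.436, -0.374, -0.001], 0.59)]
drawer_handle [([0.472, 0.033, 0.095], 0.87)]
d mm [-554.   100.1   -2.2] rv [ 0.002 -0.001 -0.012] alt [-2.000e-03 -3.000e-03  3.129e+00] q [ 0.21  0.28  1.62 -0.    1.24  0.56] tcp [0.5274 0.1848 0.1833] open 0.0103 F [-0.4  0.3 -4.7] t 15.4
```

View pics/s6.png

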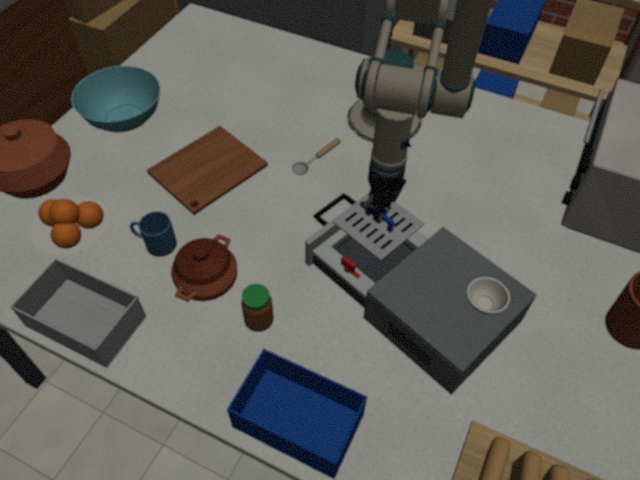

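>>> arm_command([
  [[-8, 1, -5, 0, 0, 0, 0], [-25, 4, -10, 0, 0, 0, 0], [-50, 9, -15, 0, 0, 0, 0], [-80, 14, -15, 0, 0, 0, 0], [-115, 21, -15, 0, 0, 0, 0], [-150, 27, -15, 0, 0, 0, 0], [-185, 33, -15, 0, 0, 0, 0], [-220, 40, -15, 0, 0, 0, 0], [-255, 46, -15, 0, 0, 0, 0], [-285, 51, -15, 0, 0, 0, 0]],
])

```text
time: 16.4
ee_pos: [0.4765, -0.1034, 0.1987]
orientation: [0.819, 0.573, 0.001, 0.001]
wrist_force: [0.1, 0.9, -3.9]
opening: 0.0105
```

>>> arm_command([
  [[-25, 5, 0, 0, 0, 0, 0], [-55, 10, 0, 0, 0, 0, 0], [-90, 16, 0, 0, 0, 0, 0], [-125, 23, 0, 0, 0, 0, 0], [-160, 29, 0, 0, 0, 0, 0], [-195, 35, 0, 0, 0, 0, 0], [-225, 41, 0, 0, 0, 0, 0], [-250, 45, 0, 0, 0, 0, 0], [-264, 48, 0, 0, 0, 0, 0], [-268, 49, 0, 0, 0, 0, 0]],
])

```text
time: 17.4
ee_pos: [0.4295, -0.3738, 0.199]
orientation: [0.82, 0.572, 0.001, 0.001]
wrist_force: [-0.1, 0.2, -4.7]
opening: 0.0103
```

```bash
python3 - <<'E'
from h import *
for c in("side","wrist"):
    im=optics.camera(c); cv2.imwrite(f"pics/{c}7.png",im[:,:,::-1])
    for n in("shelf","board"): print(c,n,[(np.round(d["position"],3).tolist(),round(d["p"],2)) for d in optics.mark_of(c,n)[:1]])
go([.432,-.370,.038],-19.3)
E
```

```text
side shelf [([0.433, -0.376, 0.182], 0.8)]
side board [([0.431, -0.372, -0.002], 0.75)]
wrist shelf [([0.428, -0.371, 0.183], 0.55)]
wrist board []
d mm [  0.9   0.6 160.9] rv [ 0.003 -0.001 -0.012] alt [-1.00e-03 -4.00e-03  3.13e+00] q [-0.83  0.28  1.58  0.    1.28 -0.49] tcp [ 0.4307 -0.3706  0.1989] open 0.0104 F [ 0.1 -0.1 -5.2] t 17.7
```

View pics/wrist7.png

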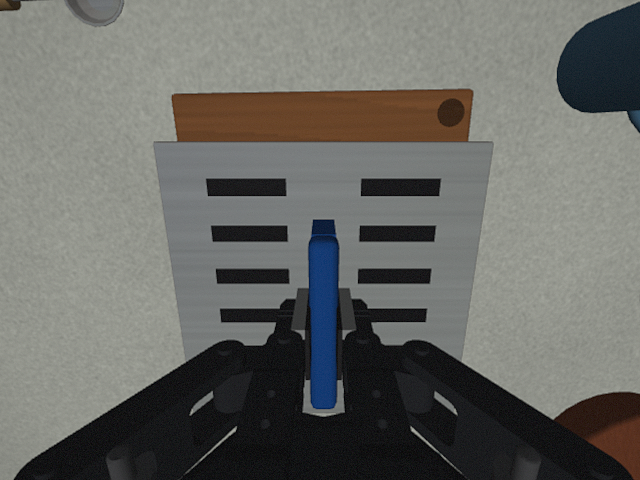

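>>> arm_command([
  [[1, 0, 20, 0, 0, -0.012, 0], [1, 0, 50, 0, 0, -0.012, 0], [1, 0, 85, 0, 0, -0.012, 0], [1, 0, 115, 0, 0, -0.012, 0], [1, 0, 138, 0, 0, -0.012, 0], [1, 0, 150, 0, 0, -0.012, 0], [1, 0, 156, 0, 0, -0.012, 0], [1, 0, 159, 0, 0, -0.012, 0], [1, 0, 161, 0, 0, -0.012, 0], [1, 0, 161, 0, 0, -0.012, 0]],
])

```text
time: 18.7
ee_pos: [0.432, -0.3701, 0.0387]
orientation: [0.816, 0.579, 0.001, 0.002]
wrist_force: [0.5, 0.5, -4.2]
opening: 0.0101
```

>>> arm_command([
  [[0, 0, 1, 0, 0, 0, 0], [0, 0, 2, 0, 0, 0, 0], [0, 0, 3, 0, 0, 0, 0], [0, 0, 4, 0, 0, 0, 0], [0, 0, 4, 0, 0, 0, 0]],
])

```text
time: 19.2
ee_pos: [0.4321, -0.3703, 0.0352]
orientation: [0.816, 0.579, 0.001, 0.002]
wrist_force: [-0.6, 0.4, 0.3]
opening: 0.0102
```

>>> arm_command([
  [[0, 0, 0.5, 0, 0, 0, 0], [0, 0, 1, 0, 0, 0, 0], [0, 0, 1, 0, 0, 0, 0.45], [0, 0, 1, 0, 0, 0, 0.45], [0, 0, 1, 0, 0, 0, 0.45], [0, 0, 1, 0, 0, 0, 0.45], [0, 0, -15, 0, 0, 0, 0.45], [0, 0, -50, 0, 0, 0, 0.45], [0, 0, -100, 0, 0, 0, 0.45], [0, 0, -150, 0, 0, 0, 0.45]],
])

```text
time: 20.2
ee_pos: [0.4311, -0.3696, 0.1862]
orientation: [0.816, 0.579, 0.001, 0.001]
wrist_force: [1.3, -0.3, -0.2]
opening: 0.0388
```

```bash
python3 - <<'E'
from h import *
for c in("side","scene"):
    im=optics.camera(c); cv2.imwrite(f"pics/{c}8.png",im[:,:,::-1])
    for n in("shelf","board","drawer_handle","left_grip","right_grip","clay_pot","mug","jar","sauce_bowl"): print(c,n,[(np.round(d["position"],3).tolist(),round(d["p"],2)) for d in optics.mark_of(c,n)[:1]])
go([.432,-.370,.185],-19.3)
E
```

```text
side shelf [([0.435, -0.375, 0.017], 0.69)]
side board []
side drawer_handle [([0.476, 0.035, 0.095], 0.78)]
side left_grip [([0.442, 0.217, 0.102], 0.45)]
side right_grip []
side clay_pot [([0.76, -0.16, -0.0], 0.72)]
side mug [([0.71, -0.334, -0.004], 0.62)]
side jar [([0.798, 0.002, -0.003], 0.96)]
side sauce_bowl []
scene shelf [([0.436, -0.37, 0.017], 0.76)]
scene board [([0.436, -0.37, 0.0], 0.68)]
scene drawer_handle [([0.468, 0.033, 0.096], 0.93)]
scene left_grip [([0.44, 0.214, 0.098], 0.75)]
scene right_grip [([0.617, 0.149, 0.095], 0.46)]
scene clay_pot [([0.754, -0.164, -0.002], 0.56)]
scene mug [([0.709, -0.336, -0.003], 0.65)]
scene jar [([0.792, 0.008, 0.003], 0.83)]
scene sauce_bowl [([0.6, 0.466, 0.127], 0.98)]
d mm [0.2 0.4 0.3] rv [0.005 0.    0.   ] alt [-1.000e-03  7.000e-03 -3.141e+00] q [-0.83  0.29  1.6   0.    1.25 -0.5 ] tcp [ 0.4315 -0.3701  0.1853] open 0.0384 F [0.9 0.1 0.2] t 21.2
```

View pics/side8.png

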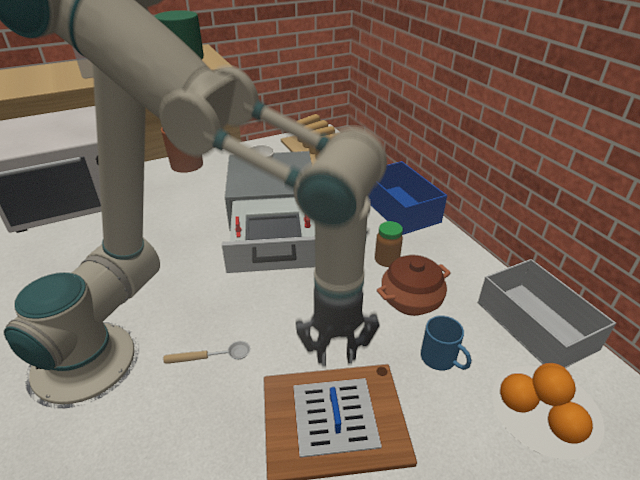

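View pics/scene8.png

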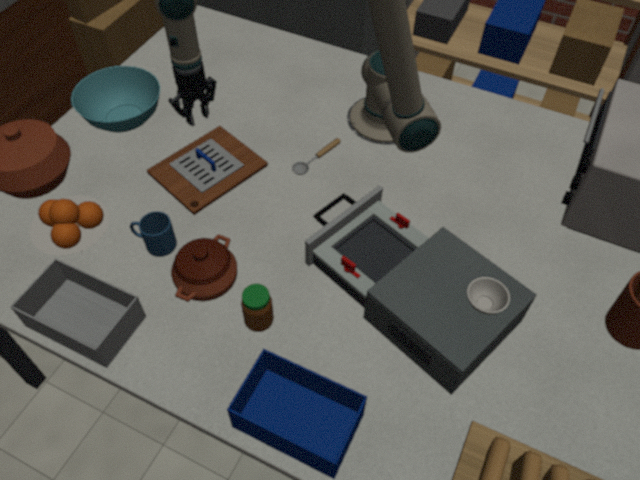

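The shelf lies flat in the middle of the board: (337,415) in the side view, (205,165) in the scene view. The drawer is out, both buttons at (348,265) and (400,220) are aside, and the crockery is where it was. I'm handing in.

```bash
python3 -c "
from rig import sign_off; print(sign_off())"
```

```text
the job is handed in; nothing more can be done
None
```

The shelf is lying flat, handle up, in the middle of the chopping board, and I handed the job in at about 21 s; no verdict comes back.

I pulled the drawer out by its bar until it had moved 190 mm, which is its stop. I then gripped each button's fin and turned it clockwise, lifted the shelf by its handle, and lowered it onto the board. I let go only once the wrist no longer carried its weight.

The last checks, after releasing and moving up clear of the shelf:
- **Shelf:** the networks put it within about 5 mm of the board's middle, with its underside at 17 mm. The board itself shows at height 0. The side camera missed the board in that last picture, so its position there comes from the scene camera.
- **Drawer:** its handle is still where it was when the drawer reached its stop, to within about 7 mm.
- **Buttons:** about -1.5 rad on the left and -1.45 rad on the right. These come from how far the gripper turned, and the pictures agree; I did not measure them again at the end.
- **Pot, mug, jar and bowl:** all within about 8 mm of where they started, which is as good as the networks can tell. The side camera did not find the bowl or the right button, but the scene camera did.

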